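Charge and start the peg tumbler

ROBOT

A 6-joint arm with a two-finger parallel gripper is mounted at the origin on the work surface. World frame = base frame: x ahead of the robot, y to its left, z up, the work surface at z = 0. Lengths are in mm, angles in rad, forces in N, time in s.
With the tool pointing down it reaches from about 400 to 825 mm from the base axis. Payload 7 kg.
Tool frame: the origin (TCP) lies on the centre line of the jaws, within the pads' length; the fingertips stand 11 mm ahead of it and the grasp point (between the pads) lies 8 mm behind it; z points along the fingers, y is the line along which they close (so a half turn about z gives the same grasp; the last joint's range is limited). The gripper opens to 88 mm and grips with 3 to 60 N. Pads are 19 mm wide; open, the fingers measure 130 mm over their backs; the gripper's body (78 mm by 193 mm) begins 47 mm behind the grasp point.
Start: joints at [-1.046, 0.359, 0.012, 0, -1.224, -0.288], TCP at [158.325, -656.147, 237.561] pointing down, gripper open.
Joint ranges: [-3.07, 3.07], [-1.43, 2.12], [-1.02, 1.25], [-3.03, 1.67], [-3.05, -0], [-3.03, 3.03]. Speed limits (rad/s): [2.39, 2.39, 3.01, 3.14, 3.14, 3.14].

INTERFACE

Orientations are given as a rotation vector (axis times angle).
In Python, from rig import manip gives the robot as it stands. Calls block until the motion is done:
- manip.reach(position, orientation): joint-space move of the TCP to a pose.
- manip.move_l(position, attitude=None, rate=150): straight line of the TCP; attitude=None keeps the orientation; rate is the mean speed in mm/s.
- manip.move_j(angles): joint-space move.
- manip.set_gripper(opening, f_grip=None): finger opening in mm; f_grip is the grip in N (None keeps the last); returns when the fingers have stopped.
- manip.sleep(seconds).
- manip.solve_ik(position, orientation): joint angles nearest the present ones, or None.
- manip.sense(): the state.
- manip.snapshot(name): name is "scene" or "top"; returns the picture (384x512x3 uint8, red, green, blue); there is no depth.
- manip.camera_params(name): a dict with "fov_y" (degrees; the focal length in pixels is half the picture's height over the tangent of half this angle, whatever the lens; pixels are square), "cx", "cy" (the principal point, pixels), "dist_coeffs" ([k1, k2, p1, p2, k3] as OpenCV has them; the pictures are not rectified), "origin" and "attitude" of the camera in the world. Camera axes: x right, y down, z forward; pixel columns grow to the right and rows downward; lengths in mm; the calibration is good to about 2 mm. A picture is of the moment at which its call begins. camera_params takes no time and is no camera call.
A pose or a line that the arm cannot do raises manip.MotionError and nothing moves.
- manip.close_job(): hands the job in; it is judged then, once.
Trained networks look in the newest picture that a camera, given by its name, has taken for a name from the list of things; names that differ only in an ending like _2 or _b are one class to them, and where a whole thing is asked for, a point or a joint stands for the part that bears it (a point fixed in the world has none). Each returns a list of dicts, best first, with "score" (0 to 1); they miss things now and then, are a little off and sometimes report something else, mostly with a low value. They report only what shows in the picture. A call takes as long as a camera call.
- manip.silhouettes(camera, query): "region" (384x512 bool, what is visible of it) and "location" ([column, row] in pixels, amid what is visible of it).
- manip.place_of(camera, query): "location" ([column, row] in pixels: a listed point, or the origin of a listed thing).
The state is a dict: "clock": time; "q": joint angles; "joint_velocities": joint speeds; "effort": joint torques, N m; "eef_pos": TCP position; "eef_rot": TCP orientation; "ft_force": force on the tool from outside, world axes, zero at the start; "torque": the same for the moment, N m; "opening": finger opening in mm; "finger_force": force on a finger pad.
Only numpy, scipy, OpenCV 4.12 (cv2) and the standard library are available. Lean on these libraries where they do the work, as an engineer would, in place of code of your own. Each camera call takes 0.05 s, during which the arm holds its last target. There are 200 camera calls.

TASK

Get a batch of oak pegs tumbling: first slide the speed slider fully back to off, then put every peg that is lying on the bench into the tumbler's drum. With the slider still off, set the lid squarely on the neck, turn it backwards (anticlockwise from above) until its thread drops into place, and screw it down clockwise until it is fully home. Finally slide the speed slider until its white line is level with the yellow pointer, and leave the glue bottle, wax tin and offcut where they stand.

Things in the scene. Friction and masses are not known exactly. Their poses are not given: they have to be found in the camera images.
- tumbler: tumbler, fixed on the bench: green round motor base 128 mm across and 54 mm high, above it an orange drum 112 mm across up to 126 mm above the bench, then a round threaded neck up to 155 mm. Origin: centre of the underside, z up.
- mouth (a point): centre of the drum's open mouth, at the rim, 155 mm above the bench. The neck has a 46 mm bore, is 53 mm across outside (64 mm over its thread) and 29 mm tall. The drum's floor is 93 mm below the rim, with an off-centre cone 24 mm high that sheds the pegs outwards.
- thread (a point): point on the neck's axis 15 mm below the rim, in the middle of its coarse three-start right-hand thread. The thread repeats every 120 degrees; where it begins is not marked. With the lid's pins on top of the thread the lid's origin is about 6 mm below the rim (up to 4 mm higher if the pins sit on a stop rib), and turning clockwise there jams against a stop.
- lid: loose screw lid, 74 mm across, 100 to 160 g, standing upright on the bench: black ribbed skirt 28 mm tall with a red knob on top. Origin: centre of the skirt's underside, z up. A tapered plug inside, ending at the underside, guides it into the neck's bore (takes about 3 mm of misplacement).
- lid_knob (a point): centre of the top of the lid's round red knob, 52 mm above the lid's origin; knob 44 mm across and 24 mm tall, the flat top of the skirt lies below it. A white bar crosses its top.
- lid_pins (a point): on the lid's axis, level with the three pins inside its skirt. Turned anticlockwise from above by at most 120 degrees, the pins fall off the thread's end: the lid's origin drops to 16.5 mm below the rim; up to 26 degrees further is a stop. From there up to 95 degrees clockwise brings it to 23 mm below the rim, a firm stop: fully home. It follows by its weight or a 3 to 5 N push.
- speed_top (a point): centre of the top of the speed slider's grip, on its white line: black block 26 mm across the track, 20 mm along it and 36 mm tall, sliding along the y axis of the controller (friction about 1.5 N; it stays where it is left). Its top is 88 mm above the bench.
- speed (a joint): travel of the speed slider in m: 0 = off (end of the track at the controller's -y, beside the red square), 0.12 = fastest. Grows towards the controller's +y.
- controller: fixed grey speed controller box, 110 x 200 x 45 mm high, with an aluminium track 6 mm high and 34 mm wide along its y axis, scale marks beside it. Origin: centre of the underside; the slider's grip is at y = -60 mm + its travel, x = 0.
- pointer: fixed yellow pointer, 6 mm high, on top of the controller on the +x side of the track, marking the wanted speed. Origin at the centre of its tip's underside; axes as the controller's: the slider is set when its white line has the same y in this frame.
- peg1: loose oak peg, 32 mm (its x) by 20 by 20 mm, 12 g, lying on the bench on its long side; origin at its centre. May be absent (None). Fits through the drum's mouth any way round; may be dropped in from just above the rim.
- peg2: loose oak peg, 32 mm (its x) by 20 by 20 mm, 12 g, lying on the bench on its long side; origin at its centre. May be absent (None). Fits through the drum's mouth any way round; may be dropped in from just above the rim.
- peg3: loose oak peg, 32 mm (its x) by 20 by 20 mm, 12 g, lying on the bench on its long side; origin at its centre. May be absent (None). Fits through the drum's mouth any way round; may be dropped in from just above the rim.
- peg4: loose oak peg, 32 mm (its x) by 20 by 20 mm, 12 g, lying on the bench on its long side; origin at its centre. May be absent (None). Fits through the drum's mouth any way round; may be dropped in from just above the rim.
- glue: bystander: yellow glue bottle 60 mm across, 170 mm tall, origin at the centre of its underside
- wax_tin: bystander: round tin 84 mm across, 50 mm tall, origin at the centre of its underside
- offcut: bystander: dark wooden offcut 110 x 60 x 40 mm high, origin at the centre of its underside

How it is judged:
By the outcome, as a careful person would: the job done as asked, in the order asked, and still so for the second after the job is handed in, with the robot touching nothing.
Of peg1, peg2, peg3, peg4 only 2 to 4 are there at a start; the rules pass over those that are not, and their reading is None.
At some moment in a run one of peg1, peg2, peg3, peg4 may be knocked a few centimetres aside while the robot is not near it.
It also fails if it takes over 208 s, if anything falls off the work surface, if the arm or the gripper's body presses on something with over 40 N, if the wrist force passes 120 N, or if a joint passes its speed limit or range.

## Working session

There is one attempt and no reset: what is moved stays moved. The work goes in short steps, each a Python script; the robot and the scene stay as the last script left them, time stands still between calls to the robot, and variables do not carry over. Pictures are saved under pics/ and viewed, at most 14 in all, crops included, and the job is handed in when it is done.

```bash
mkdir -p pics; ls; python3 - <<'E'
from rig import manip
import cv2,numpy as np
for n in("scene","top"):
    im=manip.snapshot(n); cv2.imwrite(f"pics/{n}0.png",im[:,:,::-1]); print(n,manip.camera_params(n))
    for q in["mouth","lid_knob","lid","speed_top","controller","pointer","peg1","glue","wax_tin","offcut","tumbler"]:
        print(q,[(round(d["score"],2),np.round(d["location"],1).tolist()) for d in manip.place_of(n,q)][:6])
print(manip.sense())
E
```

```text
pics
scene {'fov_y': 46.20489601409689, 'cx': 251.72818138979133, 'cy': 191.5703915864756, 'dist_coeffs': array([0.02339196, 0.        , 0.        , 0.        , 0.        ]), 'origin': array([1372.42836939,  274.04495054,  722.76975507]), 'attitude': array([-1.41071654, -1.94276426,  1.028572  ])}
mouth [(0.91, [273.1, 193.8])]
lid_knob [(0.94, [248.6, 183.4])]
lid [(0.64, [254.2, 201.5]), (0.49, [249.3, 184.6])]
speed_top [(0.65, [402.1, 200.0])]
controller [(0.89, [393.5, 229.7])]
pointer []
peg1 [(0.55, [179.9, 211.8]), (0.55, [146.0, 201.9]), (0.45, [190.4, 189.4])]
glue [(0.68, [367.8, 298.0])]
wax_tin [(0.73, [125.5, 238.0])]
offcut [(0.87, [179.6, 251.2]), (0.43, [275.0, 250.7])]
tumbler [(0.75, [274.1, 247.6])]
top {'fov_y': 55.990216081650246, 'cx': 252.04950633486519, 'cy': 197.33451644982716, 'dist_coeffs': array([0.03371726, 0.        , 0.        , 0.        , 0.        ]), 'origin': array([ 444.41793374,   -8.31848388, 1112.62611304]), 'attitude': array([-2.15997583,  2.16237189, -0.10569224])}
mouth [(0.73, [228.3, 174.4]), (0.59, [233.7, 180.4]), (0.37, [331.9, 233.3])
[... 429 characters left out ...]
275.6, 240.8])]
{'clock': 1.2, 'q': array([-1.04589228e+00,  3.58614897e-01,  1.18907611e-02, -1.30142354e-05,
       -1.22412201e+00, -2.88133211e-01]), 'joint_velocities': array([-0.00022599,  0.00082025,  0.00114537,  0.00047712,  0.00175747,
       -0.0013885 ]), 'effort': array([ 2.90959106e-04, -5.82395232e+01,  2.93302560e+01,  7.00266793e+00,
        1.24528084e-02, -2.41447771e-05]), 'eef_pos': array([ 158.32708033, -656.1318421 ,  237.54522747]), 'eef_rot': array([ 3.71042732e-01, -3.11959590e+00, -7.94739712e-05]), 'ft_force': array([-0.69541209, -0.62700446, -0.20805489]), 'torque': array([-0.02151783,  0.0086567 , -0.01518579]), 'finger_force': 0.0, 'opening': 87.67304585066879}
```

View pics/top0.png

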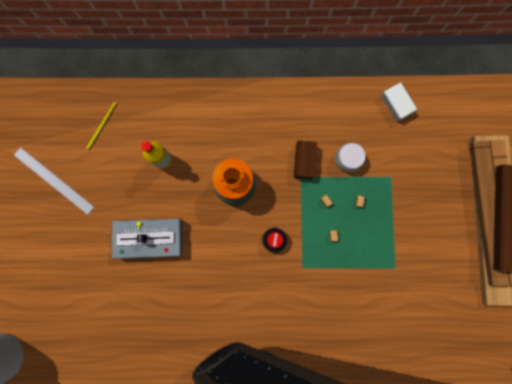

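View pics/scene0.png

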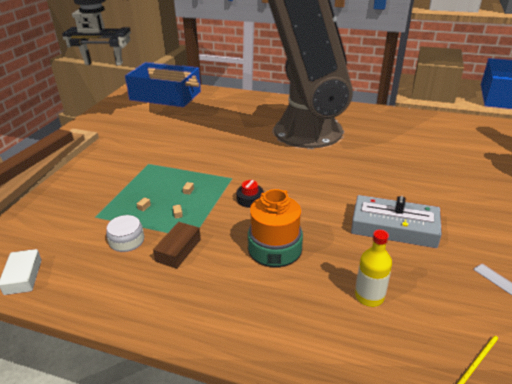

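Top view: three pegs at (327,201), (361,201) and (335,236); lid (275,240); tumbler mouth about (236,178). The slider's white line is near (143,238), the pointer at (139,225), and the red square (166,250) marks the off end, at the picture's right. The scene view shows the same three pegs.

```bash
cat > h.py <<'E'
from rig import manip
import cv2,numpy as np
from scipy.spatial.transform import Rotation as R
def ray(cam,px):
    p=manip.camera_params(cam);f=192/np.tan(np.radians(p["fov_y"]/2))
    K=np.array([[f,0,p["cx"]],[0,f,p["cy"]],[0,0,1]])
    u=cv2.undistortPoints(np.float64(px).reshape(-1,1,2),K,p["dist_coeffs"]).reshape(-1,2)
    d=R.from_rotvec(p["attitude"]).apply(np.c_[u,np.ones(len(u))])
    return p["origin"],d
def at_z(cam,px,z):
    o,d=ray(cam,px); return o+d*((z-o[2])/d[:,2])[:,None]
def two(p1,p2):   # triangulate scene px, top px
    o1,d1=ray("scene",p1);o2,d2=ray("top",p2);A=0;b=0
    for o,d in((o1,d1[0]),(o2,d2[0])):
        d=d/np.linalg.norm(d);M=np.eye(3)-np.outer(d,d);A=A+M;b=b+M@o
    return np.linalg.solve(A,b)
def down(a,ref=None):
    """orientation, tool down, closing line at world angle a; half turn chosen for smallest |q6|"""
    return [(R.from_euler("z",a+s)*R.from_euler("x",np.pi)).as_rotvec() for s in(np.pi/2,-np.pi/2)]
def best(pos,a):
    c=[(manip.solve_ik(pos,o),o) for o in down(a)]
    c=[x for x in c if x[0] is not None]
    return min(c,key=lambda x:abs(x[0][5]))[1]
def pegs(im=None):
    im=manip.snapshot("top") if im is None else im
    h=cv2.cvtColor(im,cv2.COLOR_RGB2HSV)
    g=cv2.inRange(h,(65,80,30),(95,255,255)); g[:,:290]=0; g[:,405:]=0
    hull=cv2.convexHull(cv2.findNonZero(g)); m=np.zeros_like(g); cv2.fillConvexPoly(m,hull,255)
    w=cv2.inRange(h,(5,60,110),(30,255,255))&m&~cv2.inRange(h,(65,80,30),(95,255,255))
    n,l,s,c=cv2.connectedComponentsWithStats(w,connectivity=8); out=[]
    for i in range(1,n):
        if s[i,4]<25: continue
        pts=np.argwhere(l==i)[:,::-1]; X=at_z("top",pts,18)[:,:2]
        C=X.mean(0);e,v=np.linalg.eigh(np.cov((X-C).T))
        out.append((C,np.arctan2(v[1,1],v[0,1]),s[i,4],np.sqrt(e*12)))
    return out
E
python3 - <<'E'
from h import *
im=manip.snapshot("top")
for p in pegs(im): print("peg",p)
manip.snapshot("scene")
def g(c,q):
    r=manip.place_of(c,q); return r[0]["location"] if r else None
for q,z in(("mouth",155),("lid_knob",52),("speed_top",88),("controller",0)):
    a,b=g("scene",q),g("top",q)
    print(q,at_z("top",b,z)[0].round(1),at_z("scene",a,z)[0].round(1),two(a,b).round(1))
for q,z in(("controller",45),("lid",40),("tumbler",126)):
    for c in("top","scene"):
        r=manip.silhouettes(c,q)[0]; 
        if c=="top":
            X=at_z(c,np.argwhere(r["region"])[:,::-1],z)[:,:2]; print(q,cv2.minAreaRect(X.astype(np.float32)))
x=im[205:270,100:195]; cv2.imwrite("pics/ctl.png",cv2.resize(x[:,:,::-1],None,fx=8,fy=8,interpolation=cv2.INTER_CUBIC))
x=manip.snapshot("scene")[180:260,340:450]; cv2.imwrite("pics/ctl_s.png",cv2.resize(x[:,:,::-1],None,fx=7,fy=7,interpolation=cv2.INTER_CUBIC))
E
```

```text
peg (array([ 553.78101834, -222.60609863]), np.float64(-2.499704878376794), np.int32(75), array([21.13627177, 32.05952927]))
peg (array([ 551.40326656, -323.47544255]), np.float64(2.934306829470744), np.int32(76), array([21.36414161, 32.19233495]))
peg (array([ 448.45096814, -241.70583315]), np.float64(-2.9830406267246965), np.int32(80), array([21.97419811, 31.58576854]))
mouth [606.9  59.7 155. ] [605.9  58.6 155. ] [606.9  59.3 155.8]
lid_knob [422.6 -60.5  52. ] [446.6 -64.   52. ] [424.  -66.5  36.7]
speed_top [441.4 308.3  88. ] [446.2 319.5  88. ] [440.7 315.2  82.2]
controller [440.2 314.5   0. ] [456.8 312.2   0. ] [440.6 315.3 -11.7]
controller ((440.51922607421875, 310.9405517578125), (109.04601287841797, 205.79090881347656), 1.7234300374984741)Traceback (most recent call last):
  File "<stdin>", line 12, in <module>
IndexError: list index out of range
```

```bash
python3 - <<'E'
from h import *
im=cv2.imread("pics/top0.png")[:,:,::-1]
a=cv2.resize(im[205:270,100:195],(760,520),interpolation=cv2.INTER_CUBIC)
b=cv2.resize(cv2.imread("pics/scene0.png")[180:255,345:445],(800,600),interpolation=cv2.INTER_CUBIC)
cv2.imwrite("pics/ctl.png",a[:,:,::-1]);cv2.imwrite("pics/ctl_s.png",b)
h=cv2.cvtColor(im,cv2.COLOR_RGB2HSV)
def blob(m,z):
    p=np.argwhere(m)[:,::-1]; print(len(p),p.mean(0),at_z("top",[p.mean(0)],z)[0].round(1)); return at_z("top",p,z)[:,:2]
m=(h[...,0]>172)|(h[...,0]<6);m&=(h[...,1]>150)&(h[...,2]>80)
m1=m.copy();m1[:,:258]=0;m1[:,290:]=0;m1[:220]=0;m1[260:]=0;
X=blob(m1,52);print("knob",cv2.minEnclosingCircle(X.astype(np.float32)))
k=(im.max(2)<60);k[:,:258]=0;k[:,290:]=0;k[:222]=0;k[258:]=0
blob(k|m1,30); print(cv2.minEnclosingCircle(at_z("top",cv2.findNonZero((k|m1).astype(np.uint8)),28)[:,:2].astype(np.float32)))
m2=m.copy();m2[:,:155]=0;m2[:,185:]=0;m2[:240]=0;m2[260:]=0;blob(m2,46)
y=cv2.inRange(h,(22,120,90),(35,255,255))>0;y[:,:125]=0;y[:,155:]=0;y[:215]=0;y[235:]=0;blob(y,51);print(np.argwhere(y)[:,::-1].tolist())
E
```

```text
170 [274.54705882 239.55294118] [435.4 -63.1  52. ]
knob ((435.6062316894531, -63.52961730957031), 23.609350204467773)
407 [274.78378378 240.08599509] [433.7 -64.9  30. ]
((434.3059997558594, -65.70260620117188), 36.74007034301758)
7 [166.         249.71428571] [406.3 254.2  46. ]
20 [138.5 224.1] [481.  335.4  51. ]
[[137, 222], [138, 222], [139, 222], [140, 222], [137, 223], [138, 223], [139, 223], [140, 223], [137, 224], [138, 224], [139, 224], [140, 224], [137, 225], [138, 225], [139, 225], [140, 225], [138, 226], [139, 226], [138, 227], [139, 227]]
```

View pics/ctl.png

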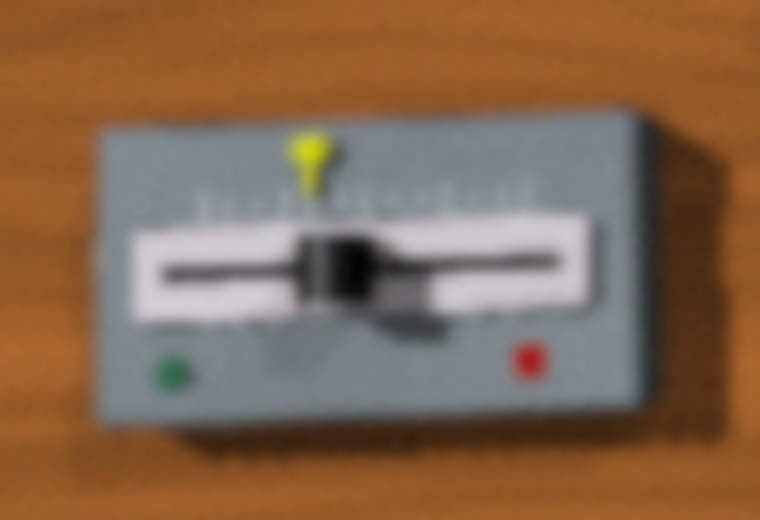

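View pics/ctl_s.png

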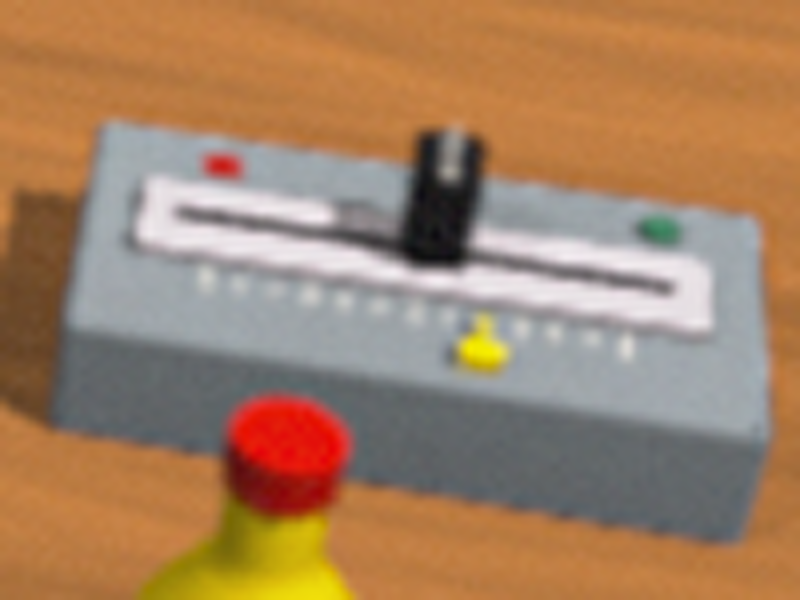

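```bash
python3 - <<'E'
from h import *
s=at_z("top",[[140.25,238.5]],88)[0]; t=at_z("top",[[139,229]],51)[0]
s2=at_z("scene",[[345+452/8,180+150/8]],88)[0]; t2=at_z("scene",[[345+484/8,180+320/8]],51)[0]
print(s,s2,t,t2)
yaw=np.radians(1.7); u=np.array([-np.sin(yaw),np.cos(yaw),0])
print("pointer-slider along y:",(t-s)@u,(t2-s2)@u)
p=(s+s2)/2; p[2]=200
o=best(p,yaw+np.pi/2)
manip.reach(p,o); manip.set_gripper(50,20)
p[2]=69; manip.move_l(p,rate=120)
manip.set_gripper(0,20); st=manip.sense(); print(st["opening"],st["eef_pos"],st["ft_force"],st["clock"])
f0=st["ft_force"]; q=np.array(st["eef_pos"]);q[2]=69
for i in range(60):
    q=q-u*(6 if i<2 else 2.5); manip.move_l(q,rate=80); st=manip.sense()
    f=(st["ft_force"]-f0)@u
    if f>7: break
print(i,f,st["eef_pos"],q,st["clock"])
E
```

```text
[439.21766014 317.12242417  88.        ] [443.31629051 321.37764558  88.        ] [466.65780795 333.48465625  51.        ] [473.81627402 338.29262067  51.        ]
pointer-slider along y: 15.540984281731147 16.00271017742272
19.675762645582726 [441.35313104 319.45045123  69.19005574] [-0.57682602  1.12513923  1.59222382] 8.0583
22 8.590986690387654 [443.47336395 257.42433978  69.20404679] [443.26660378 254.97884025  69.        ] 13.8083
```

```bash
cat >> h.py <<'E'
MOUTH=np.array([606.5,59.2])
def grab(pg):
    C,a=pg[0],pg[1]; p=np.array([C[0],C[1],120.])
    o=best(p,a+np.pi/2)
    manip.reach(p,o); manip.set_gripper(55,15)
    p[2]=13; manip.move_l(p,rate=150); manip.set_gripper(0,15)
    w=manip.sense()["opening"]; p[2]=230; manip.move_l(p,rate=250); return w,manip.sense()["opening"],o
def drop():
    p=np.array([*MOUTH,230.]); o=best(p,np.arctan2(MOUTH[1],MOUTH[0])+np.pi/2)
    manip.reach(p,o); p[2]=174; manip.move_l(p,rate=150); manip.set_gripper(45); manip.sleep(.3)
    p[2]=230; manip.move_l(p,rate=200)
E
python3 - <<'E'
from h import *
st=manip.sense();p=np.array(st["eef_pos"]); manip.move_l(p,rate=50)
manip.set_gripper(50); p[2]=200; manip.move_l(p,rate=200)
L=pegs(); print([(x[0].round(1),x[1].round(2),x[2]) for x in L])
w=grab(L[0]); print(w[:2])
if w[1]>15: drop()
L2=pegs(); print([(x[0].round(1),x[1].round(2),x[2]) for x in L2]); print(manip.sense()["clock"])
E
```

```text
[(array([ 553.4, -222.5]), np.float64(-2.48), np.int32(79)), (array([ 551.5, -323.7]), np.float64(2.91), np.int32(83)), (array([ 447.7, -241.6]), np.float64(-3.07), np.int32(86))]
(19.99234071885408, 19.918735723394732)
[(array([ 551.3, -323.7]), np.float64(2.89), np.int32(88)), (array([ 447.4, -243.3]), np.float64(-3.0), np.int32(53))]
24.1667
```

```bash
python3 - <<'E'
from h import *
for k in range(2):
    L=pegs(); print([(x[0].round(1),x[1].round(2),x[2]) for x in L])
    w=grab(L[0]); print(w[:2])
    if w[1]>15: drop()
p=np.array([430,150,300.]); manip.reach(p,best(p,1.9))
print([(x[0].round(1),x[2]) for x in pegs()],manip.sense()["clock"])
cv2.imwrite("pics/top1.png",manip.snapshot("top")[:,:,::-1])
cv2.imwrite("pics/scene1.png",manip.snapshot("scene")[:,:,::-1])
E
```

```text
[(array([ 551.3, -323.7]), np.float64(2.89), np.int32(88)), (array([ 447.5, -243.1]), np.float64(-2.98), np.int32(54))]
(20.296051970527245, 20.142782632588084)
[(array([ 447.3, -243. ]), np.float64(-2.95), np.int32(53))]
(19.718000888928188, 19.698083081445315)
[] 42.2667
```

View pics/top1.png

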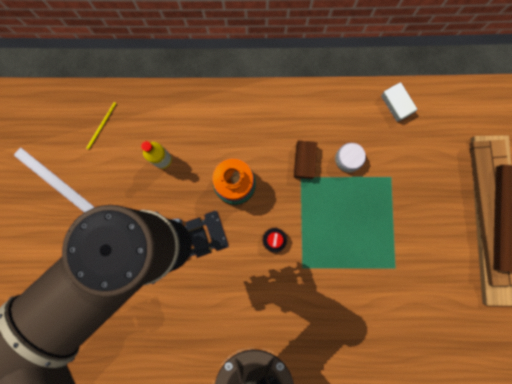

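View pics/scene1.png

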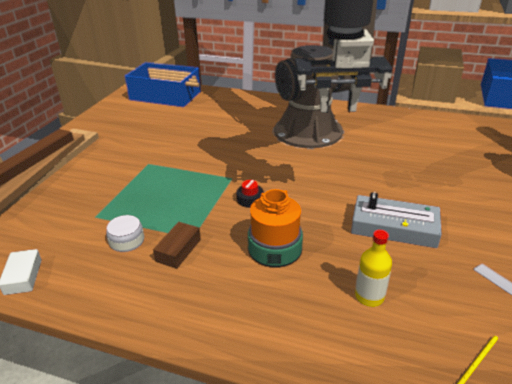

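```bash
python3 - <<'E'
from h import *
im=manip.snapshot("top"); manip.snapshot("scene")
a=manip.place_of("scene","mouth")[0]["location"];b=manip.place_of("top","mouth")[0]["location"]
print("mouth",two(a,b),at_z("top",[b],155),at_z("scene",[a],155))
h=cv2.cvtColor(im,cv2.COLOR_RGB2HSV)
m=(cv2.inRange(h,(4,170,60),(14,255,255))>0);m[:,:205]=0;m[:,262:]=0;m[:150]=0;m[210:]=0
X=at_z("top",np.argwhere(m)[:,::-1],126)[:,:2]; print("drum",X.min(0),X.max(0),X.max(0)-56)
d=(h[...,2]<150)&(h[...,2]>0);  
crop=cv2.resize(im[150:210,200:280],(800,600),interpolation=cv2.INTER_CUBIC); cv2.imwrite("pics/mouth.png",crop[:,:,::-1])
# lid: centre by two pinches
c=np.array([435.2,-64.3])
p=np.array([*c,150.]); A=np.arctan2(c[1],c[0])
for k,ang in enumerate((A+np.pi/2,A)):
    o=best(p,ang); p[2]=150; manip.reach(p,o); manip.set_gripper(75,8); p[2]=43; manip.move_l(p,rate=120)
    manip.set_gripper(0,8); print(manip.sense()["opening"],manip.sense()["ft_force"])
    if k==0: manip.set_gripper(75); p[2]=110; manip.move_l(p,rate=200)
s=manip.sense(); print(s["q"],s["eef_pos"],s["clock"])
for dg in(0.2,):
    print(manip.solve_ik(p,(R.from_euler("z",dg)*R.from_rotvec(s["eef_rot"])).as_rotvec()))
E
```

```text
mouth [602.29527711  55.29114005 150.81514158] [[600.92955725  57.29198336 155.        ]] [[608.67271335  54.64072225 155.        ]]
drum [519.08320184 -23.3462038 ] [684.19621244 132.75752962] [628.19621244  76.75752962]
44.198441303934125 [-1.01529172 -0.08767691  3.84114615]
44.13189836870761 [-0.55989138  0.43466417  3.08200387]
[ 3.04472873e-01  2.10892286e-01 -7.38265501e-01  8.49788319e-05
 -6.21399889e-01 -4.51112317e-01] [435.31134575 -64.27221686  43.16758978] 50.475
[ 3.04445364e-01  2.11053129e-01 -7.38616123e-01  1.83330110e-06
 -6.20883350e-01 -2.51017212e-01]
```

View pics/mouth.png

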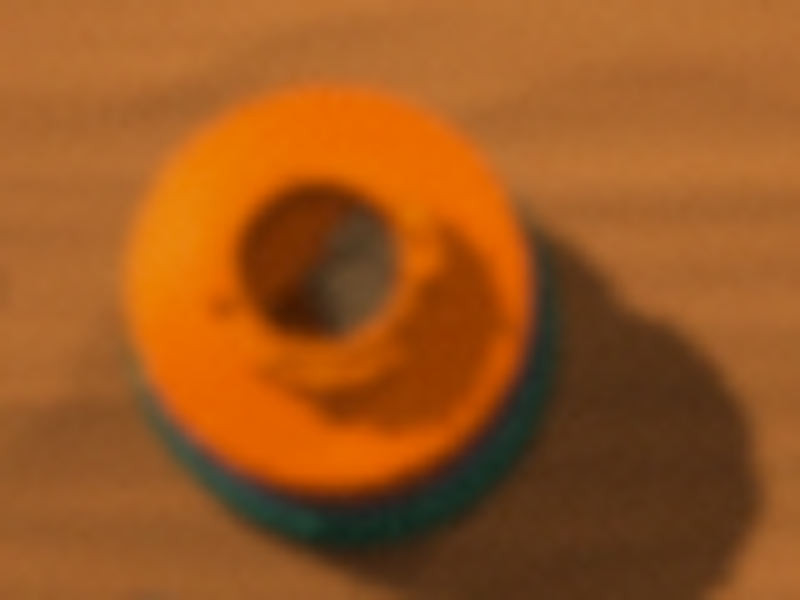

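```bash
python3 - <<'E'
from h import *
print(at_z("top",[[231.55,175.65]],155),at_z("top",[[232.55,178.25]],126))
im=cv2.imread("pics/scene1.png"); cv2.imwrite("pics/ms.png",cv2.resize(im[180:240,235:315],(800,600),interpolation=cv2.INTER_CUBIC))
E
```

```text
[[606.76819414  56.38343189 155.        ]] [[604.40321465  55.53817053 126.        ]]
```

View pics/ms.png

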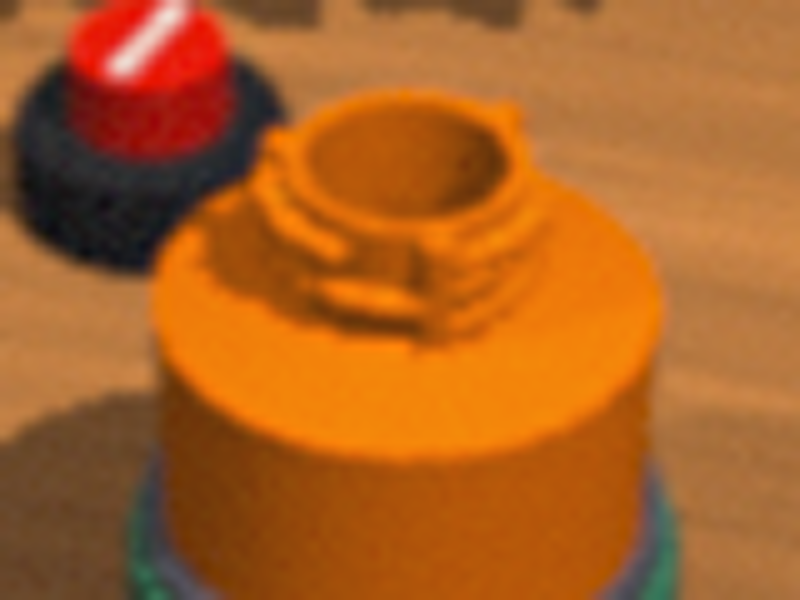

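```bash
python3 - <<'E'
from h import *
s=at_z("scene",[[275.15,195.65]],155)[0]; print(s)
t=(np.array([606.77,56.38])*1.0+np.array([604.4,55.5])*.5+s[:2])/2.5; print("target",t)
manip.set_gripper(0,30)
p=np.array(manip.sense()["eef_pos"]); manip.move_l([*p[:2],240.],rate=150)
print(manip.sense()["opening"])
q0=np.array([*t,240.])
# start with q6 about -1.3 so that a ccw turn (q6 growing) has room
c=[]
for a in np.radians(np.arange(0,360,5)):
    o=(R.from_euler("z",a)*R.from_euler("x",np.pi)).as_rotvec(); j=manip.solve_ik(q0,o)
    if j is not None: c.append((abs(j[5]+1.3),o,j))
_,o,j=min(c,key=lambda x:x[0]); print(j)
manip.reach(q0,o); manip.sleep(.3); f0=manip.sense()["ft_force"]; print("f0",f0,manip.sense()["torque"])
z=215; manip.move_l([*t,float(z)],rate=100)
while z>175:
    z-=1.5; manip.move_l([*t,z],rate=25); s=manip.sense(); f=s["ft_force"]-f0
    if f[2]>3: break
print(z,s["eef_pos"],f,s["torque"],s["opening"],s["clock"])
cv2.imwrite("pics/lid_s.png",cv2.resize(manip.snapshot("scene")[150:240,220:340][:,:,::-1],(800,600),interpolation=cv2.INTER_CUBIC))
E
```

```text
[608.71254693  57.69449855 155.        ]
target [607.07301877  56.72979942]
43.247390329180575
[ 0.41318289  0.25075388 -0.13525904  0.         -1.18478341 -1.28584751]
f0 [ 0.13013537  0.05831268 -0.91064936] [ 0.00743186  0.05157628 -0.027834  ]
180.5 [607.24680476  56.82242614 181.32490974] [-3.40700524  4.11768614  5.06591054] [1.64618658 1.22259951 0.00817165] 42.98493475978434 59.4583
```

View pics/lid_s.png

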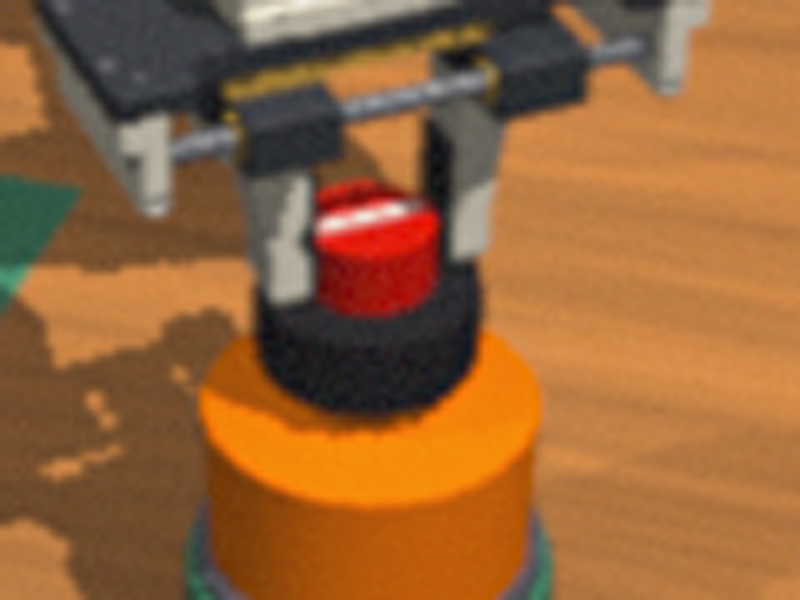

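```bash
cat >> h.py <<'E'
def turn(sgn,maxdeg,fset=4.0,tstop=0.9,step=4,log=True,fz0=0.0):
    """turn about world z (sgn +1 ccw) in steps, holding a light downward push; stops at torque"""
    s=manip.sense(); p=np.array(s["eef_pos"]); r=R.from_rotvec(s["eef_rot"]); z=p[2]; tot=0; xy=p[:2].copy(); out=[]
    up=R.from_euler("x",np.pi); yaw=(r*up.inv()).as_euler("zyx")[0]
    while tot<maxdeg:
        yaw+=sgn*np.radians(step); tot+=step
        manip.move_l([*xy,z],(R.from_euler("z",yaw)*up).as_rotvec(),rate=30)
        s=manip.sense(); f=s["ft_force"][2]-fz0; tz=s["torque"][2]
        for _ in range(6):
            if f>=fset-2: break
            z=s["eef_pos"][2]-1.0; manip.move_l([*xy,z],rate=30); s=manip.sense(); f=s["ft_force"][2]-fz0
        if f>fset+3: z=z+0.5
        g=s["ft_force"]; xy=xy+np.clip(g[:2]*0.04,-.3,.3)   # give way sideways
        out.append((tot,round(s["eef_pos"][2],1),*np.round(s["ft_force"],1),round(tz,2),round(s["opening"],1)))
        if abs(tz)>tstop: break
    if log:
        for o in out[::3]+out[-1:]: print(*o)
    print("q6",s["q"][5],"xy",xy,"clock",s["clock"],"torque",s["torque"])
E
python3 - <<'E'
from h import *
manip.set_gripper(60); manip.sleep(.3); s=manip.sense(); p=s["eef_pos"]; print(p,s["ft_force"])
manip.snapshot("scene"); a=manip.place_of("scene","lid_knob"); manip.snapshot("top"); b=manip.place_of("top","lid_knob")
print([two(a[0]["location"],x["location"]) for x in b[:2]])
manip.set_gripper(0,30); s=manip.sense(); print(s["opening"],s["ft_force"],s["torque"],s["eef_pos"])
turn(+1,40)
E
```

```text
[607.05129747  56.72887838 180.48434081] [-0.6370534  -1.13914121 -0.7294212 ]
[array([596.93753017,  54.54779892, 185.27800886])]
43.072185130399255 [0.01320087 0.75913566 0.51197852] [0.25072277 0.27748403 0.0076713 ] [607.03605248  56.807829   180.54333641]
4 180.3 -2.6 -0.5 5.7 0.04 43.0
16 180.1 -0.7 0.2 6.0 -0.66 43.3
28 179.8 -0.5 -2.2 4.6 -0.64 43.3
40 179.3 -0.0 -4.3 7.8 -0.53 43.4
40 179.3 -0.0 -4.3 7.8 -0.53 43.4
q6 -0.5902297314656555 xy [606.86904753  56.26046997] clock 64.0 torque [-1.156874    0.13079393 -0.58520514]
```

```bash
python3 - <<'E'
from h import *
manip.set_gripper(0,45)
turn(-1,128,fset=4,tstop=1.1)
s=manip.sense();print(s["eef_pos"])
E
```

```text
4 179.4 -1.1 -0.2 3.8 -0.14 43.3
16 179.4 -0.2 1.1 4.8 -0.03 43.0
28 179.4 0.1 0.4 5.0 -0.11 43.3
40 178.9 -1.3 0.4 2.5 -0.1 43.3
52 177.7 -1.5 1.4 2.7 -0.08 43.5
64 176.3 -3.1 2.4 7.1 -0.07 43.1
76 175.3 -3.3 2.7 5.0 -0.14 43.3
88 174.1 -1.6 1.0 5.0 -0.23 43.0
100 173.0 -1.4 3.6 3.7 0.02 43.1
112 173.2 -0.8 4.9 2.9 1.0 43.0
124 173.3 1.8 5.3 4.8 1.14 43.2
124 173.3 1.8 5.3 4.8 1.14 43.2
q6 -2.754856987472413 xy [605.53160843  58.85308172] clock 73.7167 torque [ 1.73731239 -0.21274977  1.14434975]
[605.89911739  58.86097845 173.32385807]
```

```bash
python3 - <<'E'
from h import *
manip.set_gripper(70); p=np.array(manip.sense()["eef_pos"]); manip.move_l([*p[:2],260.],rate=150)
yaw=np.radians(1.7); u=np.array([-np.sin(yaw),np.cos(yaw),0])
q=np.array([443.0,257.5,180.]); o=best(q,yaw+np.pi/2)
manip.reach(q,o)
im=manip.snapshot("scene")[150:240,220:340][:,:,::-1]; cv2.imwrite("pics/lid2.png",cv2.resize(im,(800,600),interpolation=cv2.INTER_CUBIC))
s=manip.snapshot("scene"); a=manip.place_of("scene","lid_knob")[0]["location"]; print("knob",at_z("scene",[a],184))
manip.set_gripper(50,20); q[2]=69; manip.move_l(q,rate=120); manip.set_gripper(0,20)
s=manip.sense(); print(s["opening"],s["eef_pos"])
q=np.array(s["eef_pos"]);q[2]=69; q=q+u*77.8; manip.move_l(q,rate=40); manip.sleep(.3)
print(manip.sense()["eef_pos"],manip.sense()["ft_force"])
manip.set_gripper(50); q[2]=180; manip.move_l(q,rate=150); manip.reach([430,-100,300.],best([430,-100,300.],1.3))
a=cv2.resize(manip.snapshot("top")[215:255,115:168],(795,600),interpolation=cv2.INTER_CUBIC)
cv2.imwrite("pics/c2.png",a[:,:,::-1])
b=cv2.resize(manip.snapshot("scene")[190:235,375:435],(800,600),interpolation=cv2.INTER_CUBIC); cv2.imwrite("pics/c2s.png",b[:,:,::-1]); print(manip.sense()["clock"])
E
```

```text
Traceback (most recent call last):
IndexError: list index out of range
```

View pics/lid2.png

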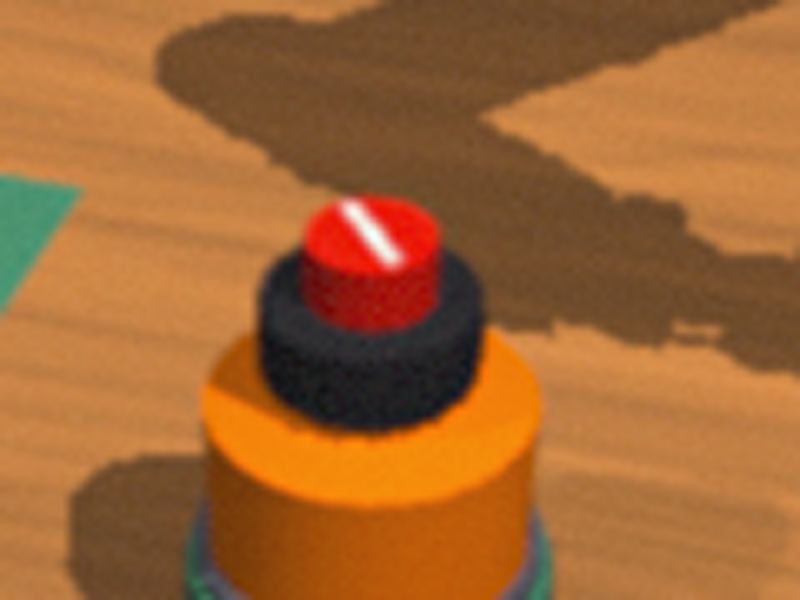

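The lid sits level and low on the drum, with the knob top at about (276,185). Next is the slider.

```bash
python3 - <<'E'
from h import *
print("knob",at_z("scene",[[275.6,185.1]],184))
yaw=np.radians(1.7); u=np.array([-np.sin(yaw),np.cos(yaw),0])
q=np.array([443.0,257.5,69.])
manip.set_gripper(50,20); manip.move_l(q,rate=120); manip.set_gripper(0,20)
s=manip.sense(); print(s["opening"],s["eef_pos"])
q=np.array(s["eef_pos"]);q[2]=69; q=q+u*77.8; manip.move_l(q,rate=40); manip.sleep(.3)
print(manip.sense()["eef_pos"],manip.sense()["ft_force"])
manip.set_gripper(50); q[2]=180; manip.move_l(q,rate=150); manip.reach([430,-100,300.],best([430,-100,300.],1.3))
a=cv2.resize(manip.snapshot("top")[215:255,115:168],(795,600),interpolation=cv2.INTER_CUBIC)
cv2.imwrite("pics/c2.png",a[:,:,::-1])
b=cv2.resize(manip.snapshot("scene")[190:235,375:435],(800,600),interpolation=cv2.INTER_CUBIC); cv2.imwrite("pics/c2s.png",b[:,:,::-1]); print(manip.sense()["clock"])
E
```

```text
knob [[610.44992309  58.90953722 184.        ]]
19.488756219057667 [443.07859245 257.66661599  69.21065675]
[440.57425688 335.53116825  69.18595141] [-2.60769138 -1.53884288  6.30833829]
86.2333
```

View pics/c2.png

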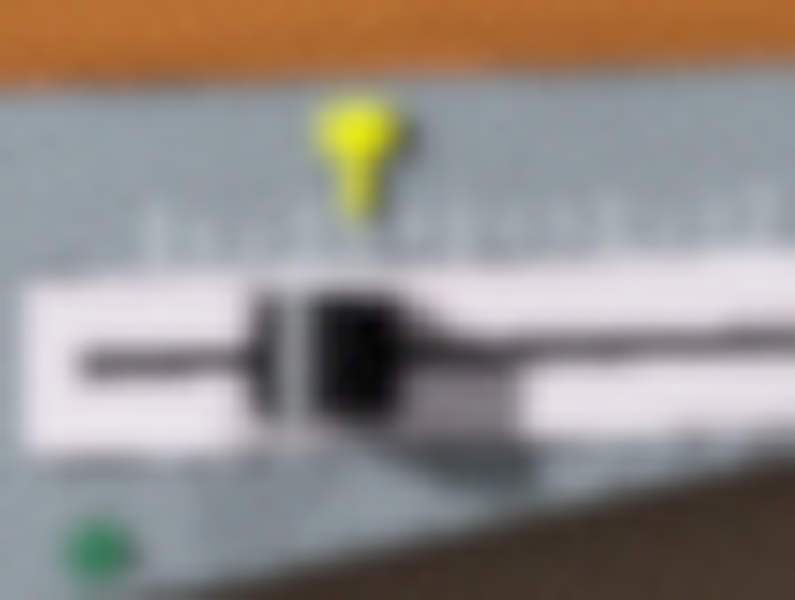

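View pics/c2s.png

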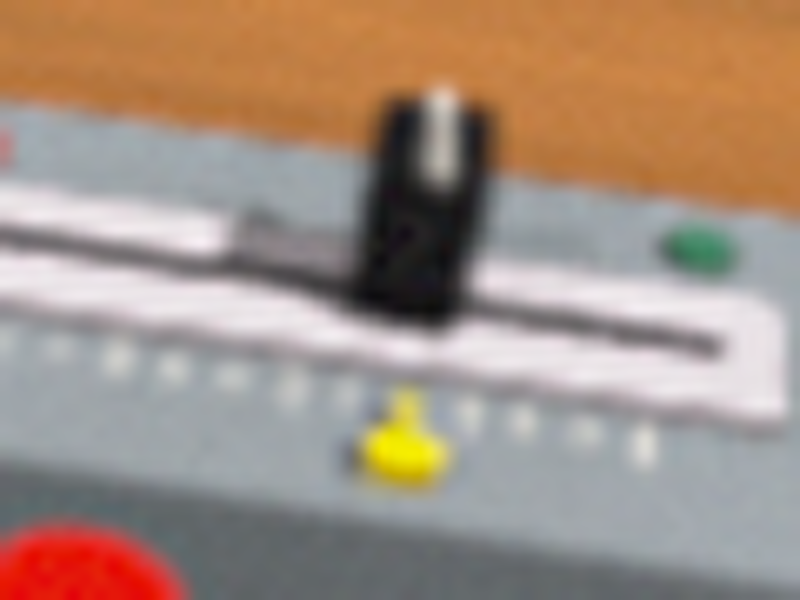

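```bash
python3 - <<'E'
from h import *
yaw=np.radians(1.7); u=np.array([-np.sin(yaw),np.cos(yaw),0])
for c,l,t in(("top",[134.4,238.5],[138.4,228.7]),("scene",[407.55,199.8],[405.07,219.0])):
    a=at_z(c,[l],88)[0];b=at_z(c,[t],51)[0];print(c,a,b,(b-a)@u)
manip.snapshot("top"); print(len(pegs()), manip.sense()["clock"])
E
```

```text
top [439.26521229 333.54832135  88.        ] [467.53722908 335.26641521  51.        ] 0.8786131063165886
scene [443.5271674  335.07117884  88.        ] [470.23283681 337.13001587  51.        ] 1.2656739428174453
0 86.3333
```

```bash
python3 -c "
from rig import manip
print(manip.close_job())"
```

```text
the job is handed in; nothing more can be done
None
```

I handed the job in at about 86 s: slider slid to off, all three pegs in the drum, lid screwed clockwise to its firm stop, slider within about 1 mm of the pointer by camera, and glue bottle, wax tin and offcut not handled; the lid went straight past its thread when set down, so the backward turn only met the stop.

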